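# Set a capped tube over the purge post and press the gas pedal

### The job

Take the capped steel tube out of its sloping cradle, turn it mouth down and lower it over the upright post of the purge stand until its rim rests fully on the round seat, without dropping it, and let go. Only then press the gas pedal down to its stop, hold it there for a second and let it come back up. Leave the tube standing on the post and do not disturb the other steel parts.

Things in the scene. Friction and masses are not known exactly. Their poses are not given: they have to be found in the camera images.
- tube: Bare-steel tube 110 mm long, 50 mm outside diameter, 42 mm bore, closed by a flat 8 mm cap at one end; about 0.5 kg. Origin: centre of the cap's outer face; z runs along the tube from cap to open mouth. At the start it lies in the cradle, mouth lower and farther from the robot, axis 15 degrees below level and 75 mm above the table at mid-length. Mouth down on the post, its z points straight down.
- tube_mouth (a point): Centre of the tube's open mouth, in the plane of the rim (110 mm from the cap's outer face).
- cradle: Fixed steel cradle: base 140 x 70 x 8 mm, two parallel round bars sloping down 15 degrees along its +x, a low lip at the low end where the tube's rim rests. Bars (44 mm over both) and lip (42 mm wide) are narrower than the tube and stay below its axis, so fingers pass down both sides of the tube anywhere. Origin: centre of the base's underside, below the tube's middle.
- stand: Fixed purge stand: dark steel base plate 120 x 120 x 12 mm, on it a round seat (76 mm diameter, top face 22 mm above the table) and in its middle an upright aluminium post, 34 mm diameter, 70 mm tall above the seat, its top 16 mm tapering to 18 mm. A brass gas fitting on its +x edge. Origin: centre of the base's underside; z up.
- seat (a point): Centre of the round seat's top face (where the centre of the tube's rim must come to lie), on the post's axis, 22 mm above the table.
- post_tip (a point): Centre of the post's top, 92 mm above the table.
- pedal_base: Fixed base of the gas pedal: plate 180 x 100 x 10 mm with two hinge cheeks (42 mm high) near its +x end. Origin: centre of the base's underside; the pedal's hinge axis is parallel to its y axis, 70 mm towards +x and 32 mm up; the pedal plate slopes up from there towards -x.
- pedal (a joint): Angle of the spring pedal: 0 = up (released, plate inclined 0.35 rad), 0.30 rad = fully down at its stop. It springs back by itself; about 8 N at the toe pushes it fully down.
- pedal_toe (a point): Where to press: the ribbed free end of the pedal's aluminium plate (135 x 75 x 6 mm), on its top face, 108 mm from the hinge axis and 27 mm short of the plate's free end; about 73 mm above the table when up, about 41 mm when fully down. It moves with the pedal.
- stub: Bystander: short dark steel tube, open at both ends, standing, 50 mm diameter, 70 mm tall. Origin: centre of its underside.
- angle: Bystander: dark steel angle bracket, 130 mm long (y), 50 x 50 mm, 6 mm thick, with two holes in each leg. Origin: centre of its underside.
- plate: Bystander: flat dark steel plate 100 x 140 x 8 mm. Origin: centre of its underside.
Not all that is in view belongs to the job. What is shaped like the tube but blue is not meant. What is shaped like the stand but blue is not meant.

How it is judged:
By the outcome, as a careful person would: the job done as asked, in the order asked, and still so for the second after the job is handed in, with the robot touching nothing.
It also fails if it takes over 64 s, if anything falls off the work surface, if the arm or the gripper's body presses on something with over 40 N, if the wrist force passes 120 N, or if a joint passes its speed limit or range.

### The arm

A 6-joint arm with a two-finger parallel gripper is mounted at the origin on the work surface. World frame = base frame: x ahead of the robot, y to its left, z up, the work surface at z = 0. Lengths are in mm, angles in rad, forces in N, time in s.
With the tool pointing down it reaches from about 400 to 925 mm from the base axis. Payload 3.4 kg.
Tool frame: the origin (TCP) lies midway between the tips of the shut fingers; the grasp point (between the pads) lies 19 mm behind it; z points along the fingers, y is the line along which they close (so a half turn about z gives the same grasp; the last joint's range is limited). The gripper opens to 85 mm and grips with 20 to 120 N. Pads are 22 mm wide; open, the fingers measure 114 mm over their backs; the gripper's body (76 mm by 85 mm) begins 54 mm behind the grasp point. The pads swing forward as they close: fully open they stand 13 mm farther back than shut.
Start: joints at [-1.401, 0.307, 1.506, -0, 1.328, -0.073], TCP at [138.775, -558.007, 192.805] pointing down, gripper open.
Joint ranges: [-3.12, 3.12], [-1.05, 2.28], [0.14, 2.33], [-1.42, 4.57], [0.1, 2.73], [-2.68, 2.68]. Speed limits (rad/s): [2.57, 2.57, 3.14, 3.14, 3.14, 3.14].

### API

Orientations are given as [roll, pitch, yaw] about the fixed x, y, z axes, in that order (R = Rz(yaw) Ry(pitch) Rx(roll)).
In Python, from rig import ctrl, get_image gives the robot as it stands. The module is installed in compiled form; this text tells all that it offers.
- The arm moves only by the tool drive_tool, never from a script. Its argument "plan" is a list that holds one entry, the list of rows, each a list of 4 numbers: the shift along the tool's x, y, z in cm, then the turn about the tool's z in rad. In form: [[[x, y, z, twist], ...]]. A call has 1 to 20 rows; each row is the pose to reach, as a shift and turn from the pose commanded when the call began, along the tool's axes at that moment; what a row does not reach only later rows make up. A row lasts 1/8 s, in which the tool goes at most 62.5 mm and 10.7 degrees, less where a joint would pass 70% of its speed; a pose out of reach is approached as far as the arm can. A call with a gripper value outside its range is refused whole. "grip" is the gripper's target within -1 to 1 (shut at 1, half-way at 0, fully open at -1), set as the call begins (left out, the last holds). The fingers move at their own pace and stop on an object; "newtons" is the grip in N (left out, the last holds). Time passes only in rows, so rows that repeat a pose let the fingers close. It gives the time, the measured TCP pose, the force, the opening and the grip force at its end, in the units of the state.
- ctrl.observe(): the state, without advancing time (a new reading comes with each control period).
- get_image(name): name is "scene" or "top" or "wrist"; returns a dict with "pixels" (420x560x3 uint8, blue, green, red), "fx", "fy", "cx", "cy" (pixels), "xyz" and "attitude" of the camera in the world. Camera axes: x right, y down, z forward; pixel columns grow to the right and rows downward; lengths in mm; the calibration is good to about 2 mm. A picture is of the moment at which its call begins. There is no depth.
- ctrl.close_job(): hands the job in; it is judged then, once.
The state is a dict: "t": time; "joint_positions": joint angles; "qvel": joint speeds; "joint_torque": joint torques, N m; "tool_pos": TCP position; "tool_rot": TCP orientation; "contact_force": force on the tool from outside, world axes, zero at the start; "ft_torque": the same for the moment, N m; "gripper_width": finger opening in mm; "grip_force": force on a finger pad.
Only numpy, scipy, OpenCV 4.12 (cv2) and the standard library are available. Lean on these libraries where they do the work, as an engineer would, in place of code of your own. Each camera call takes 0.05 s, during which the arm holds its last target. There are 200 camera calls.

## Working session

There is one attempt and no reset: what is moved stays moved. The work goes in short steps, Python scripts to look and compute and a tool call to move; the robot and the scene stay as the last step left them, time stands still between calls to the robot, and variables do not carry over. Pictures are saved under pics/ and viewed, at most 10 in all, crops included, and the job is handed in when it is done.

Besides the shell and the picture viewer there is one more tool, called after ">>>" as a command line: name --argument value ..., lists and objects as JSON in quotes. drive_tool: Moves the arm, as the interface text tells. Its arguments: {"type":"object","properties":{"plan":{"type":"array"},"grip":{"type":"number"},"newtons":{"type":"number"}},"required":["plan"]}

```bash
mkdir -p pics; ls
python3 - <<'E'
from rig import ctrl,get_image
import cv2
for n in("scene","top"):
    d=get_image(n);cv2.imwrite(f"pics/{n}0.png",d["pixels"]);print(n,{k:v for k,v in d.items() if k!="pixels"})
print(ctrl.observe())
E
```

```text
pics
scene {'fx': 479.827092388034, 'fy': 479.827092388034, 'cx': 286.2805488842237, 'cy': 205.7804087868949, 'xyz': array([1477.99119905,   70.61028013, 1281.65088478]), 'attitude': array([-2.48576429,  0.00550211,  1.59858488])}
top {'fx': 486.45404412790447, 'fy': 486.45404412790447, 'cx': 283.93969425461944, 'cy': 209.10825466290817, 'xyz': array([ 383.70285646,   23.14343552, 1562.55020093]), 'attitude': array([-3.01048374,  0.00796813, -1.60015723])}
{'t': 0.1, 'joint_positions': array([-1.40048610e+00,  3.07523944e-01,  1.50754556e+00, -2.50116883e-05,
        1.32843070e+00, -7.34808360e-02]), 'qvel': array([ 0.0002354 , -0.00218859, -0.00338965,  0.0016174 ,  0.00017309,
        0.00031155]), 'joint_torque': array([ 4.51107780e-04, -4.58528888e+01, -2.52608657e+01, -4.38778443e-05,
        5.65844734e-03, -1.20757812e-05]), 'tool_pos': array([ 138.65162552, -557.29929788,  191.9574356 ]), 'tool_rot': array([-3.13968848e+00, -1.15837931e-04,  2.43796974e-01]), 'contact_force': array([-0.18536514,  0.43837184,  0.54787789]), 'ft_torque': array([-0.01710946,  0.02563227, -0.00109574]), 'grip_force': 0.0, 'gripper_width': 85.3319219100183}
```

View pics/scene0.png

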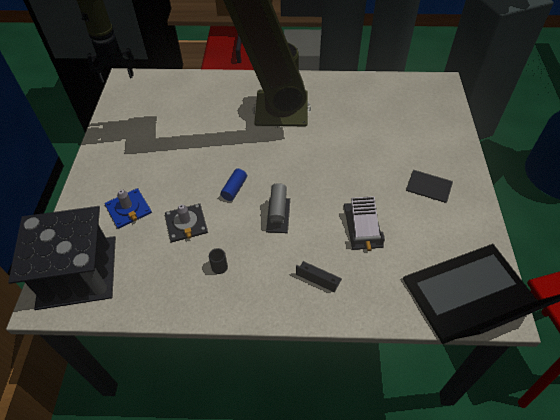

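View pics/top0.png

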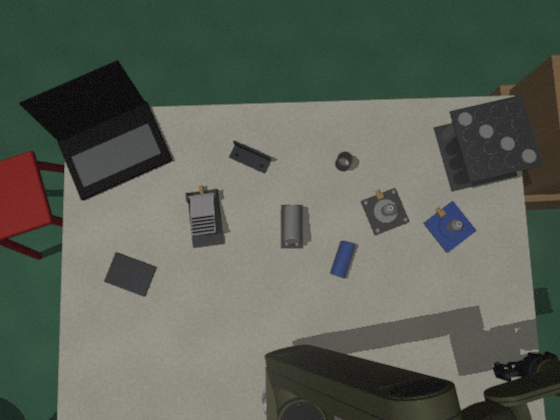

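The scene view shows the grey tube in its cradle at (278,205), the dark stand at (186,221) and the pedal at (365,220). In the top view they are at (292,226), (386,211) and (204,215).
Candidates:
- **Tube:** grey at scene (278,200), the blue look-alike at (233,184), and the short dark stub at (218,261). I choose the grey one.
- **Stand:** dark at scene (186,221) and blue at (127,206). I choose the dark one.

Next is a close crop to check.

```bash
cat > h.py <<'E'
import numpy as np,cv2
from scipy.spatial.transform import Rotation as R
from rig import ctrl,get_image
def ray(d,u,v):
    r=R.from_euler('xyz',d["attitude"]).apply([(u-d["cx"])/d["fx"],(v-d["cy"])/d["fy"],1]);return np.array(d["xyz"]),r
def onz(d,u,v,z):
    o,r=ray(d,u,v);return o+r*(z-o[2])/r[2]
def proj(d,p):
    q=R.from_euler('xyz',d["attitude"]).inv().apply(np.array(p)-d["xyz"]);return d["fx"]*q[0]/q[2]+d["cx"],d["fy"]*q[1]/q[2]+d["cy"]
E
python3 - <<'E'
from h import *
d=get_image("top");p=d["pixels"]
c=lambda x,y,w,h,k:cv2.resize(p[y:y+h,x:x+w],None,fx=k,fy=k,interpolation=cv2.INTER_CUBIC)
a=c(262,190,66,66,6);b=c(354,178,66,66,6)
cv2.imwrite("pics/crop1.png",np.hstack([a,b]))
E
```

```text
(no output)
```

View pics/crop1.png

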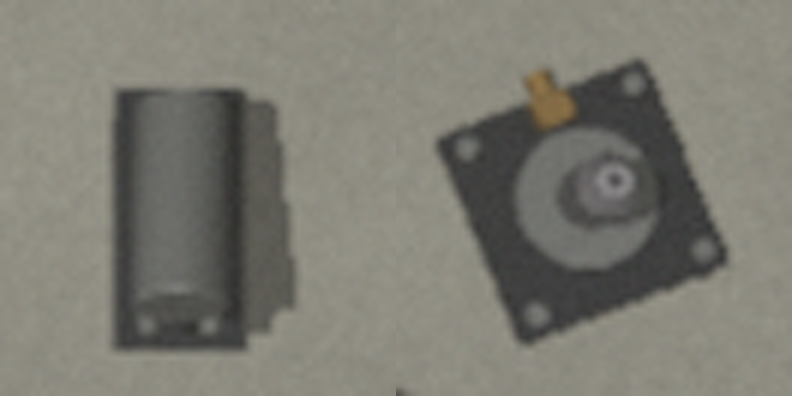

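The crop shows the bare tube with its cap towards the robot at top-view pixel (292,241), axis nearly straight up the image. The dark stand has its seat centre at about (386,211) and post tip at (390.5,208). Choice confirmed.

Run:
```python
from h import *
d=get_image("top")
k=lambda x,y,x0,y0:(x/6+x0,y/6+y0)
cr=[onz(d,*k(x,y,262,190),8) for x,y in[(113,90),(245,90),(245,348),(113,348)]]
print("cradle",np.mean(cr,0),np.round(cr,0).tolist())
a=(cr[0]+cr[1]-cr[2]-cr[3]);print("yaw",np.arctan2(a[1],a[0]))
for y in(90,290):print("tube axis",onz(d,*k(183,y,262,190),100 if y>200 else 85))
print("seat",onz(d,386,211,22),"tip",onz(d,390.5,208,92))
print("base",np.mean([onz(d,*k(x-396,y,354,178),12) for x,y in[(438,142),(640,60),(727,262),(527,343)]],0))
s=get_image("scene")
for n,im in(("top",d),("scene",s)):
    g=im["pixels"].astype(int);x0,y0,x1,y1=(180,180,235,255) if n=="top" else (335,185,395,255)
    m=np.zeros(g.shape[:2],np.uint8);sub=g[y0:y1,x0:x1];m[y0:y1,x0:x1]=((sub.min(2)>130)&(sub[...,0]>sub[...,2]-6))*255
    m=cv2.morphologyEx(m,cv2.MORPH_CLOSE,np.ones((5,5)))
    c=max(cv2.findContours(m,0,2)[0],key=cv2.contourArea);print(n,cv2.minAreaRect(c),cv2.boundingRect(c))
c=[cv2.resize(im["pixels"][y:y+72,x:x+66],None,fx=6,fy=6,interpolation=2) for im,x,y in((d,174,180),(s,332,186))]
cv2.imwrite("pics/crop2.png",np.hstack(c))
```

```text
cradle [532.35784849   5.84178675   8.        ] [[603.0, 39.0, 8.0], [600.0, -32.0, 8.0], [462.0, -27.0, 8.0], [464.0, 43.0, 8.0]]
yaw -0.03148102853323009
tube axis [590.71272426   2.57775736  85.        ]
tube axis [487.40043098   5.99206563 100.        ]
seat [ 571.15605818 -295.53920434   22.        ] tip [ 571.42017552 -295.25395703   92.        ]
base [ 570.72320388 -294.81632206   12.        ]Traceback (most recent call last):
  File "<stdin>", line 15, in <module>
ValueError: max() iterable argument is empty
```

>>> drive_tool --plan '[[[4,-4,0.2,0.05],[9,-9,0.3,0.1],[14,-13,0.4,0.15],[18,-17,0.5,0.2],[22,-21,0.6,0.275],[26,-25,0.7,0.275],[30,-29,0.8,0.275],[34,-33,0.9,0.275],[38,-37,1,0.275],[42,-41,1.2,0.275],[46,-44,1.3,0.275],[48,-46.2,1.3,0.275],[48,-46.2,1.3,0.275],[48,-46.2,1.3,0.275]]]' --grip -1 --newtons 20

```text
t: 2.0
tool_pos: [492.3, 5.8, 179.6]
tool_rot: [3.141, 0.001, -0.031]
contact_force: [0.5, -0.2, -0.4]
gripper_width: 85.8
grip_force: 0.0
```

```bash
cat >> h.py <<'E'
def to(x,y,z,yaw=None):
    "shift in cm and twist from the measured pose"
    s=ctrl.observe();r=R.from_euler('xyz',s["tool_rot"]);q=r.inv().apply(np.array([x,y,z])-s["tool_pos"])/10
    tw=None if yaw is None else s["tool_rot"][2]-yaw
    print("shift",q.round(2),"twist",tw)
E
python3 - <<'E'
from h import *
d=get_image("wrist");cv2.imwrite("pics/w1.png",d["pixels"])
print({k:v for k,v in d.items() if k!="pixels"})
s=ctrl.observe();print(s["t"],s["tool_pos"],s["tool_rot"],s["contact_force"])
print("cap centre",proj(d,[479,7.5,89]),"mouth",proj(d,[585,4,61]),"lip side cradle corners",[proj(d,p) for p in([603,39,8],[600,-32,8],[462,-27,8],[464,43,8])])
E
```

```text
{'fx': 300.5230861825881, 'fy': 300.5230861825881, 'cx': 280.5925054881693, 'cy': 213.0896932888628, 'xyz': array([560.35089767,   2.90442807, 360.53631221]), 'attitude': array([ 2.86956120e+00, -6.55082761e-04, -1.60118421e+00])}
2.05 [492.20448335   5.43225541 179.64722389] [ 3.14109070e+00  9.29805323e-04 -3.17154528e-02] [-0.32957641 -0.30269287 -0.11079823]
cap centre (np.float64(278.15423673703964), np.float64(218.9205810199788)) mouth (np.float64(278.4175903906241), np.float64(102.02950801545592)) lip side cradle corners [(np.float64(246.17798138776936), np.float64(89.80047534521316)), (np.float64(311.1812482288029), np.float64(90.63174680162808)), (np.float64(307.41712759392533), np.float64(212.33955995638064)), (np.float64(249.8785441137165), np.float64(212.45077208396512))]
```

View pics/w1.png

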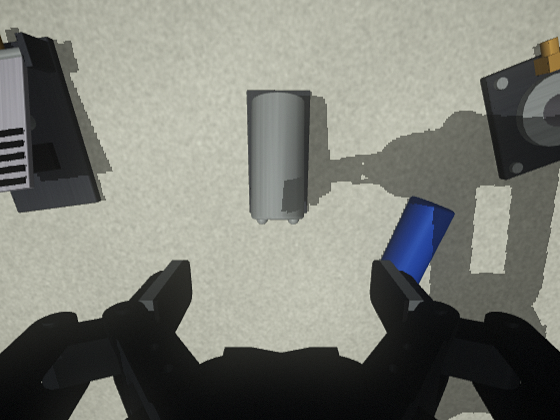

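The wrist picture shows the tube centred at column 279, its cap edge at row 213, as predicted. The blue tube at (415,235) is clear of the fingers.

>>> drive_tool --plan '[[[0.1,-0.1,3,0],[0.1,-0.1,6,0],[0.1,-0.1,8.5,0],[0.1,-0.1,10.5,0],[0.1,-0.1,11.4,0],[0.1,-0.1,11.4,0]]]'

```text
t: 2.8
tool_pos: [493.5, 6.4, 65.6]
tool_rot: [3.142, 0.001, -0.032]
contact_force: [0.4, 0.4, 0.3]
gripper_width: 85.4
grip_force: 0.0
```

>>> drive_tool --plan '[[[0,0,0,0],[0,0,0,0],[0,0,0,0],[0,0,0,0],[0,0,0,0],[0,0,0,0],[0,0,0,0],[0,0,0,0]]]' --grip 1 --newtons 25

```text
t: 3.8
tool_pos: [496.4, 8.4, 69.2]
tool_rot: [-3.14, -0.006, -0.032]
contact_force: [-3.2, 4.8, 21.6]
gripper_width: 15.4
grip_force: 22.7
```

Run:
```python
from h import *
d=get_image("wrist");s=get_image("scene")
cv2.imwrite("pics/w2.png",np.hstack([cv2.resize(d["pixels"][60:360,130:430],(400,400)),cv2.resize(s["pixels"][150:250,220:320],(400,400),interpolation=2)]))
o=ctrl.observe();print(o["t"],o["tool_pos"],o["contact_force"],o["gripper_width"],o["grip_force"])
```

```text
3.9 [496.31989483   8.40716864  69.16720308] [-3.2303101   4.28193849 22.43914401] 15.331479358803678 22.692681346088648
```

View pics/w2.png

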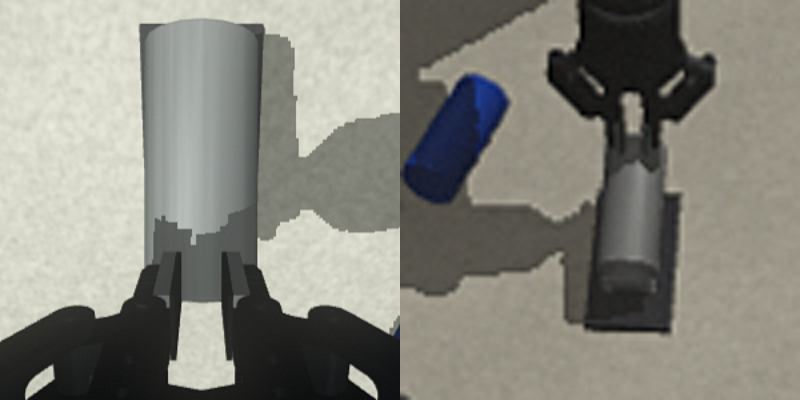

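The crop shows the fingers nearly shut over the tube's cap end instead of around it. I'll check the geometry.

Run:
```python
from h import *
d=get_image("wrist");o=ctrl.observe();t=o["tool_pos"]
print(d["xyz"],d["attitude"])
r=R.from_euler('xyz',o["tool_rot"])
for z in(0,-10,-19,-40):
  print(z,[np.round(proj(d,t+r.apply([x,y,z])),0) for x in(-11,11) for y in(-8,8)])
print("tube top at cap",[proj(d,[x,7,z]) for x,z in((485,113),(480,89),(473,65))], "mouth top",proj(d,[591.5,4,85]))
g=d["pixels"];sub=cv2.cvtColor(g,cv2.COLOR_BGR2GRAY)
print(sub[60:300:6,278])
```

```text
[563.14834474   5.08156037 250.58506488] [ 2.87611765e+00  1.85751165e-03 -1.60194637e+00]
0 [array([267., 255.]), array([291., 255.]), array([266., 223.]), array([292., 223.])]
-10 [array([266., 262.]), array([292., 262.]), array([266., 228.]), array([292., 228.])]
-19 [array([265., 268.]), array([293., 268.]), array([265., 233.]), array([293., 233.])]
-40 [array([264., 286.]), array([294., 286.]), array([263., 247.]), array([295., 247.])]
tube top at cap [(np.float64(282.106139553437), np.float64(290.21219740365433)), (np.float64(282.23642553364925), np.float64(277.1020730554481)), (np.float64(282.42300580644843), np.float64(269.8844762863022))] mouth top (np.float64(281.58990779563374), np.float64(73.37875523925197))
[213 214 216 164 165 168 168 169 170 170 171 171 171 171 173 172 173 174
 173 175 175 173 174 174 174 174 174 173 172 175  96  97  97  96  99  98
  96  97 208 206]
```

The projections put the real fingertips about 40 mm behind the reported TCP. The tips are therefore resting on top of the tube, which explains the upward force. I'll open, back up, and look again before going lower.

>>> drive_tool --plan '[[[0,0,-0.4,0],[0,0,-1,0],[0,0,-2,0],[0,0,-4,0],[0,0,-6,0],[0,0,-6,0],[0,0,-6,0],[0,0,-6,0]]]' --grip -1

```text
t: 4.95
tool_pos: [493.2, 7.2, 124.9]
tool_rot: [-3.142, 0.002, -0.031]
contact_force: [-0.5, -0.2, 0.9]
gripper_width: 85.3
grip_force: 0.0
```

Run:
```python
from h import *
d=get_image("wrist");s=get_image("scene");o=ctrl.observe();t=o["tool_pos"]
print(t,o["contact_force"],o["gripper_width"])
print("tip by TCP wrist",proj(d,t),"scene",proj(s,t),"scene tip40",proj(s,t+[0,0,40]))
print("tube top at cap",[proj(d,[x,7,z]) for x,z in((485,113),(480,89))], "mouth top",proj(d,[591.5,4,85]))
cv2.imwrite("pics/w3.png",np.hstack([d["pixels"][60:360,110:460],cv2.resize(s["pixels"][130:255,215:340],(300,300),interpolation=2)]))
```

```text
[493.42967351   7.17871142 124.98629862] [-0.28582545  0.13110783  0.06874362] 85.4470052245547
tip by TCP wrist (np.float64(279.17158482073853), np.float64(239.33214611137873)) scene (np.float64(276.8974937834621), np.float64(181.7778557380845)) scene tip40 (np.float64(276.62632959756087), np.float64(173.39179396184574))
tube top at cap [(np.float64(279.90638000905454), np.float64(244.6807870173722)), (np.float64(280.18071980523644), np.float64(239.17370026896936))] mouth top (np.float64(279.47725446814087), np.float64(83.09940797802119))
```

View pics/w3.png

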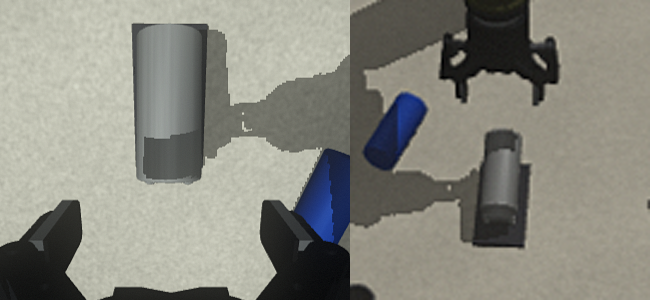

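The tips sit at scene (261,172) and (291,172), and at (190,260) and (370,260) in the wrist view, so they are well above the reported TCP. The tube is undisturbed. I'll work out the tip position from the gap.

Run:
```python
from h import *
d=get_image("wrist");o=ctrl.observe();t=o["tool_pos"]
r=R.from_euler('xyz',o["tool_rot"]);c=R.from_euler('xyz',d["attitude"])
for v in(260,296):
  for gap in(178,182):
    Z=o["gripper_width"]*d["fx"]/gap
    p=d["xyz"]+c.apply([(280-d["cx"])/d["fx"]*Z,(v-d["cy"])/d["fy"]*Z,Z])
    print(v,gap,r.inv().apply(p-t))
g=cv2.cvtColor(d["pixels"],6)
for v in(262,270,285):print(v,g[v,180:200],g[v,360:380])
```

```text
260 178 [  7.58660724   0.63770645 -48.24872822]
260 182 [  8.90991725   0.64332345 -51.16396884]
296 178 [ -9.02403461   0.64317246 -52.86856682]
296 182 [ -7.33565554   0.64866933 -55.68227253]
262 [ 65  54  47  47  49  49  48  46  39  94 194 193 189 190 191 191 192 193
 196 196] [189 194 194 193 189 187 187 190 194 195 195 194 126  48  41  45  44  45
  42  40]
270 [ 47  47  46  46  46  47  45  48  46  43  98 201 196 189 186 191 196 196
 194 188] [188 188 190 188 189 184 187 188 191 190 198 110  45  40  43  45  44  43
  43  43]
285 [ 44  43  43  44  43  41  44  45  44  41  42  54 189 190 189 191 191 193
 189 190] [192 191 193 196 190 189 193 194 196 204  80  39  43  43  41  40  42  41
  41  41]
```

The tips are about 37 mm behind the reported TCP when shut and 50 mm when open, centred in x and y. The grasp therefore needs a reported TCP z of about 26.

>>> drive_tool --plan '[[[0,0,3,0],[0,0,6,0],[0,0,8,0],[0,0,9.2,0],[0,0,9.9,0],[0,0,9.9,0]]]'

```text
t: 5.85
tool_pos: [494.1, 7.2, 26.7]
tool_rot: [-3.142, 0.0, -0.031]
contact_force: [0.0, -0.4, 0.4]
gripper_width: 85.3
grip_force: 0.0
```

>>> drive_tool --plan '[[[0,0,0,0],[0,0,0,0],[0,0,0,0],[0,0,0,0],[0,0,0,0],[0,0,0,0]]]' --grip 1 --newtons 30

```text
t: 6.6
tool_pos: [494.7, 8.8, 28.0]
tool_rot: [-3.139, -0.002, -0.032]
contact_force: [-0.9, 5.2, 5.1]
gripper_width: 50.0
grip_force: 30.2
```

Gripped at exactly 50 mm. I'll lower the grip force so the tube can swing mouth down about the pads, then lift slowly.

>>> drive_tool --plan '[[[0,-0.15,-0.3,0],[0.3,-0.15,-1,0],[0.6,-0.15,-1.7,0],[0.9,-0.15,-2.4,0],[1.2,-0.15,-3.1,0],[1.5,-0.15,-3.8,0],[1.8,-0.15,-4.5,0],[2.1,-0.15,-5.2,0],[2.4,-0.15,-5.9,0],[2.7,-0.15,-6.6,0],[3,-0.15,-7.3,0],[3,-0.15,-7.3,0]]]' --newtons 20

```text
t: 8.1
tool_pos: [525.1, 7.7, 100.5]
tool_rot: [3.142, -0.002, -0.031]
contact_force: [0.6, 0.4, -5.6]
gripper_width: 49.9
grip_force: 29.4
```

Run:
```python
from h import *
o=ctrl.observe();print(o["ft_torque"],o["contact_force"],o["gripper_width"],o["tool_pos"])
d=get_image("wrist");s=get_image("scene")
cv2.imwrite("pics/w4.png",np.hstack([d["pixels"][60:360,110:460],cv2.resize(s["pixels"][130:255,215:340],(300,300),interpolation=2)]))
```

```text
[-0.0379513   0.14069599  0.00074805] [ 0.64913092  0.43771025 -5.5621252 ] 49.937047424286924 [525.14369383   7.66733275 100.53894635]
```

View pics/w4.png

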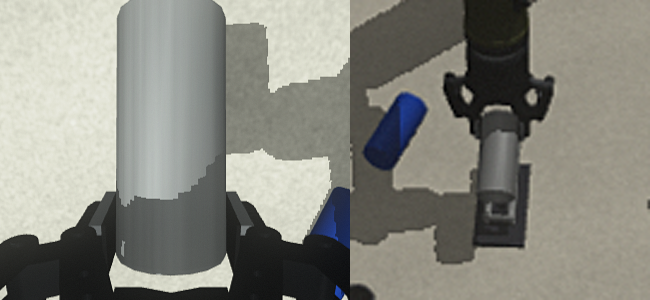

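The tube is held and clear of the cradle but has not swung, and the grip still reads 29 N. I'll reissue the grip at 20 N.

>>> drive_tool --plan '[[[0,0,0,0],[0,0,0,0],[0,0,0,0],[0,0,0,0]]]' --grip 1 --newtons 20

```text
t: 8.7
tool_pos: [524.1, 7.7, 99.7]
tool_rot: [3.142, 0.0, -0.031]
contact_force: [-0.3, -0.1, -5.2]
gripper_width: 49.8
grip_force: 29.4
```

```bash
cat >> h.py <<'E'
def st():
    o=ctrl.observe();print(o["t"],"tq",o["ft_torque"].round(3),"F",o["contact_force"].round(1),o["gripper_width"],o["grip_force"],o["tool_pos"].round(1))
E
python3 -c "
from h import *
st()"
```

```text
8.7 tq [-0.01   0.118  0.014] F [-0.3 -0.1 -5.2] 49.7948920991418 29.422178864479065 [524.1   7.7  99.7]
```

>>> drive_tool --plan '[[[-0.6,0,1.4,0],[-1.2,0,2.8,0],[-1.8,0,4.2,0],[-2.4,0,5.6,0],[-2.8,0,6.5,0],[-3,0,7.1,0],[-3,0,7.3,0],[-3,0,7.3,0]]]'

```text
t: 9.7
tool_pos: [494.7, 8.8, 28.0]
tool_rot: [-3.141, -0.001, -0.031]
contact_force: [-2.8, 0.0, 4.8]
gripper_width: 49.8
grip_force: 30.1
```

>>> drive_tool --plan '[[[0,0,0,0],[0,0,0,0],[0,0,0,0],[0,0,0,0],[-0.5,0,-0.1,0],[-0.9,0,-0.2,0],[-0.9,0,-0.2,0]]]' --grip -0.6

```text
t: 10.58
tool_pos: [484.4, 9.0, 28.8]
tool_rot: [-3.142, 0.001, -0.031]
contact_force: [-0.4, 0.2, -0.2]
gripper_width: 68.4
grip_force: 0.0
```

>>> drive_tool --plan '[[[0,0,0,0],[0,0,0,0],[0,0,0,0],[0,0,0,0],[0,0,0,0]]]' --grip 1 --newtons 20

```text
t: 11.2
tool_pos: [485.2, 9.1, 29.2]
tool_rot: [-3.141, -0.0, -0.031]
contact_force: [-1.1, 1.7, 5.9]
gripper_width: 50.2
grip_force: 20.2
```

>>> drive_tool --plan '[[[0.3,0,0,0],[0.8,0,-0.7,0],[1.3,0,-1.45,0],[1.9,0,-2.1,0],[2.5,0,-2.7,0],[3.2,0,-3.3,0],[4,0,-3.8,0]]]'

```text
t: 12.08
tool_pos: [515.6, 8.2, 65.5]
tool_rot: [-3.141, 0.017, -0.031]
contact_force: [-15.2, 0.9, 12.9]
gripper_width: 49.5
grip_force: 28.4
```

```bash
python3 -c "
from h import *
st()
d=get_image('wrist');g=cv2.cvtColor(d['pixels'],6)
print(g[0:300:6,279])"
```

```text
12.075 tq [0.179 2.505 0.082] F [-15.2   0.9  12.9] 49.49288710840163 28.387833572924137 [515.6   8.2  65.5]
[210 210 214 217 221 218 210 213 211 211 221 221 224 217 137 136 139 137
 135 135 136 135 135 135 134 136 136 134 134 132 134 134 132 133 134 132
 131 132 132 131 131 129 129  79  82  80  83  83 103  90]
```

>>> drive_tool --plan '[[[3.4,0,-0.5,0],[3.2,0,-1.5,0],[3,0,-3,0],[3,0,-4.5,0],[3,0,-6,0],[3,0,-6,0],[3,0,-6,0]]]'

```text
t: 13.0
tool_pos: [554.8, 6.8, 126.7]
tool_rot: [-3.142, 0.0, -0.031]
contact_force: [-0.0, 0.3, -5.5]
gripper_width: 49.5
grip_force: 43.6
```

Run:
```python
from h import *
st()
d=get_image("wrist");s=get_image("scene")
cv2.imwrite("pics/w5.png",np.hstack([d["pixels"][0:360,110:460],cv2.resize(s["pixels"][110:255,215:340],(310,360),interpolation=2)]))
```

```text
13.0 tq [0.039 0.081 0.021] F [-0.   0.3 -5.5] 49.528363016901096 43.577146120369434 [554.8   6.8 126.7]
```

View pics/w5.png

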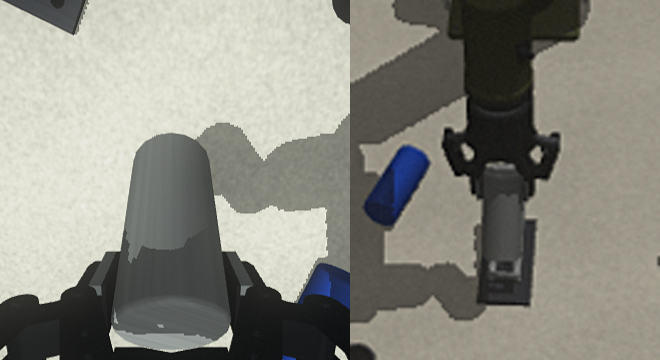

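The tube has turned to about 55° below level, as the cap face now shows at (275,320) in the wrist view. It is held firmly. I'll finish the turn by hooking the near wall on the fixed post and moving +x. First I carry it over, high.

>>> drive_tool --plan '[[[-0.5,0,-2,0],[-1,1,-3.5,-0.03],[-2,4,-4.5,-0.03],[-3,8,-4.5,-0.03],[-4.5,12,-4.5,-0.03],[-4.5,16,-4.5,-0.03],[-4.5,20,-4.5,-0.03],[-4.5,24,-4.5,-0.03],[-4.5,27,-4.5,-0.03],[-4.5,29.5,-4.5,-0.03],[-4.5,30.3,-4.5,-0.03],[-4.5,30.3,-4.5,-0.03],[-4.5,30.3,-4.5,-0.03]]]'

```text
t: 14.72
tool_pos: [500.4, -293.4, 171.5]
tool_rot: [-3.14, 0.001, -0.001]
contact_force: [-0.3, 0.6, -5.6]
gripper_width: 49.5
grip_force: 43.6
```

Run:
```python
from h import *
st();to(507,-295.3,110,0)
d=get_image("wrist");cv2.imwrite("pics/w6.png",d["pixels"])
print("tip",proj(d,[571.2,-295.3,92]),"seat",proj(d,[571.2,-295.3,22]),[proj(d,[571.2+a,-295.3+b,22]) for a,b in((38,0),(0,38),(0,-38))])
```

```text
14.725 tq [ 0.003  0.028 -0.003] F [-0.3  0.6 -5.6] 49.54152173213403 43.58368445187807 [ 500.4 -293.4  171.5]
shift [0.67 0.2  6.15] twist -0.0005325807756160206
tip (np.float64(281.9078168390875), np.float64(125.89199716356472)) seat (np.float64(281.7107059420871), np.float64(126.6291044204434)) [(np.float64(281.7421925591329), np.float64(87.97343479377385)), (np.float64(245.75870102372707), np.float64(126.63514587089311)), (np.float64(317.673340469816), np.float64(126.62306118377181))]
```

View pics/w6.png

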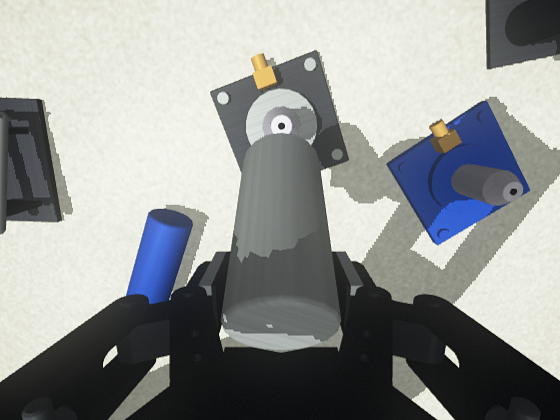

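The wrist view shows the post tip at (281,126), where predicted (282,126). The tube's mouth edge is at (282,135), still tilted. I'll solve the tilt from that.

Run:
```python
from h import *
d=get_image("wrist");t=ctrl.observe()["tool_pos"];g=t+[0,0,60]
for th in range(40,76,5):
    a=np.radians(th);ax=np.array([np.cos(a),0,-np.sin(a)]);up=np.array([np.sin(a),0,np.cos(a)]);sd=np.array([0,25,0])
    f=lambda s,v:np.round(proj(d,g+ax*s+v),0)[:2]
    for G in(98,):print(th,"rim far",f(G,25*up),"rim side",f(G,sd),f(G,-sd),"cap top",f(G-110,25*up),"cap side",f(G-110,sd),"cap low",f(G-110,-25*up))
```

```text
40 rim far [279.  82.] rim side [236. 117.] [322. 117.] cap top [278. 307.] cap side [221. 315.] cap low [279. 320.]
45 rim far [279.  92.] rim side [238. 127.] [320. 127.] cap top [278. 301.] cap side [220. 314.] cap low [279. 324.]
50 rim far [279. 103.] rim side [240. 137.] [319. 137.] cap top [278. 294.] cap side [220. 314.] cap low [279. 328.]
55 rim far [279. 114.] rim side [241. 148.] [318. 148.] cap top [278. 287.] cap side [219. 313.] cap low [279. 332.]
60 rim far [279. 125.] rim side [242. 158.] [316. 158.] cap top [278. 280.] cap side [219. 312.] cap low [279. 336.]
65 rim far [279. 136.] rim side [244. 169.] [315. 169.] cap top [278. 273.] cap side [219. 311.] cap low [279. 340.]
70 rim far [279. 146.] rim side [244. 179.] [315. 179.] cap top [278. 266.] cap side [218. 309.] cap low [279. 343.]
75 rim far [279. 157.] rim side [245. 190.] [314. 190.] cap top [278. 260.] cap side [218. 307.] cap low [279. 346.]
```

The fit gives a tilt of about 60° and a mouth about 90 mm from the grasp point. Now I lower until the tip is just inside the mouth, then move +x.

>>> drive_tool --plan '[[[1,0,1,0],[2,0,2.5,0],[2.05,0,4,0],[2.05,0,5.2,0],[2.05,0,6,0],[2.05,0,6.45,0],[2.05,0,6.45,0]]]'

```text
t: 15.7
tool_pos: [521.0, -294.8, 107.2]
tool_rot: [-3.141, 0.0, -0.001]
contact_force: [0.9, -0.3, -5.7]
gripper_width: 49.8
grip_force: 43.6
```

>>> drive_tool --plan '[[[0.5,0,0,0],[1,0,0,0],[1.5,0,-0.1,0],[2,0,-0.1,0],[2.5,0,-0.1,0]]]'

```text
t: 16.32
tool_pos: [544.8, -294.9, 109.2]
tool_rot: [3.141, 0.003, -0.001]
contact_force: [-5.6, 0.3, 0.1]
gripper_width: 49.8
grip_force: 43.9
```

Contact is about 6 N with little lag, so the tube is turning. I'll continue.

>>> drive_tool --plan '[[[0.5,0,-0.1,0],[1,0,-0.1,0],[1.5,0,-0.1,0],[2,0,-0.1,0],[2.5,0,-0.1,0],[3,0,-0.1,0]]]'

```text
t: 17.08
tool_pos: [575.8, -294.5, 108.5]
tool_rot: [-3.141, 0.002, -0.001]
contact_force: [-5.7, 0.1, -6.1]
gripper_width: 49.5
grip_force: 42.8
```

Run:
```python
from h import *
st()
d=get_image("wrist");t=ctrl.observe()["tool_pos"];g=t+[0,0,60]
a=np.radians(90);ax=np.array([0,0,-1.]);up=np.array([1.,0,0])
for th in(80,90):
    a=np.radians(th);ax=np.array([np.cos(a),0,-np.sin(a)]);up=np.array([np.sin(a),0,np.cos(a)])
    print(th,[np.round(proj(d,g+ax*s+v*up),0) for s,v in((90,25),(-20,25),(-20,-25))])
x=cv2.cvtColor(d["pixels"],6);print(list(enumerate(x[120:380:4,281])).__repr__() if 0 else [(120+4*i,int(v)) for i,v in enumerate(x[120:380:4,281])])
```

```text
17.075 tq [-0.116  1.028  0.027] F [-5.7  0.1 -6.1] 49.5421634601132 42.78915021568537 [ 575.8 -294.5  108.5]
80 [array([279., 170.]), array([278., 265.]), array([278., 363.])]
90 [array([279., 191.]), array([278., 251.]), array([278., 365.])]
[(120, 231), (124, 226), (128, 229), (132, 229), (136, 234), (140, 75), (144, 96), (148, 91), (152, 88), (156, 62), (160, 58), (164, 87), (168, 78), (172, 198), (176, 192), (180, 197), (184, 195), (188, 192), (192, 164), (196, 75), (200, 72), (204, 71), (208, 70), (212, 70), (216, 70), (220, 69), (224, 68), (228, 68), (232, 68), (236, 68), (240, 66), (244, 67), (248, 66), (252, 67), (256, 66), (260, 70), (264, 85), (268, 109), (272, 118), (276, 117), (280, 114), (284, 113), (288, 113), (292, 116), (296, 113), (300, 111), (304, 116), (308, 117), (312, 116), (316, 112), (320, 113), (324, 110), (328, 106), (332, 106), (336, 112), (340, 147), (344, 189), (348, 185), (352, 110), (356, 22), (360, 26), (364, 22), (368, 21), (372, 18), (376, 20)]
```

The rim edge at row 194 matches an upright tube. I'll centre it over the post and descend in steps, watching the force.

>>> drive_tool --plan '[[[-0.2,0,0,0],[-0.4,0,0.3,0],[-0.4,0,0.8,0],[-0.4,0,1.3,0],[-0.4,0,1.8,0],[-0.4,0,2.3,0],[-0.4,0,2.3,0]]]'

```text
t: 18.0
tool_pos: [571.8, -294.5, 85.6]
tool_rot: [-3.141, 0.001, -0.001]
contact_force: [-0.7, 0.1, -5.3]
gripper_width: 49.8
grip_force: 42.7
```

Clean, with only the tube's weight on the wrist.

>>> drive_tool --plan '[[[0,0,0.5,0],[0,0,1,0],[0,0,1.5,0],[0,0,2,0],[0,0,2.4,0],[0,0,2.6,0],[0,0,2.6,0]]]'

```text
t: 18.88
tool_pos: [572.1, -294.8, 60.1]
tool_rot: [-3.141, 0.0, -0.001]
contact_force: [-0.1, 0.1, -5.3]
gripper_width: 49.5
grip_force: 42.7
```

>>> drive_tool --plan '[[[0,0,0.2,0],[0,0,0.4,0],[0,0,0.6,0],[0,0,0.8,0],[0,0,0.8,0]]]'

```text
t: 19.5
tool_pos: [573.5, -294.9, 54.6]
tool_rot: [3.141, -0.003, -0.001]
contact_force: [-0.4, 1.9, 6.4]
gripper_width: 49.9
grip_force: 43.7
```

Seat contact came at the expected height. I'll release and go straight up.

>>> drive_tool --plan '[[[0,0,-0.2,0],[0,0,-0.2,0],[0,0,-0.2,0],[0,0,-0.2,0],[0,0,-0.2,0],[0,0,-0.2,0],[0,0,-1.5,0],[0,0,-4,0],[0,0,-8,0],[0,0,-12,0],[-4,0,-14,0],[-8,0,-14,0],[-8,0,-14,0]]]' --grip -1

```text
t: 21.12
tool_pos: [489.6, -294.3, 193.9]
tool_rot: [3.141, 0.0, -0.003]
contact_force: [1.7, 1.1, 0.1]
gripper_width: 85.4
grip_force: 0.0
```

Run:
```python
from h import *
st()
d=get_image("wrist");s=get_image("scene");T=get_image("top")
print("top view cap",proj(T,[571.2,-295.3,132]),"scene cap",proj(s,[571.2,-295.3,132]),"wrist cap",proj(d,[571.2,-295.3,132]))
for n,im,(x,y,w,h) in(("top",T,(170,170,70,75)),):
    pass
A=cv2.resize(d["pixels"][60:260,180:380],(260,260));B=cv2.resize(s["pixels"][160:245,150:235],(260,260),interpolation=2);C=cv2.resize(T["pixels"][165:250,165:250],(520,520),interpolation=2)
cv2.imwrite("pics/w7.png",np.hstack([np.vstack([A,B]),C]))
```

```text
21.125 tq [ 0.016  0.016 -0.023] F [1.7 1.1 0.1] 85.40085425105363 0.0 [ 489.6 -294.3  193.9]
top view cap (np.float64(393.3437957154531), np.float64(206.2779688514112)) scene cap (np.float64(177.29646098849594), np.float64(197.8754635492595)) wrist cap (np.float64(280.40811565320485), np.float64(110.98658323495769))
```

View pics/w7.png

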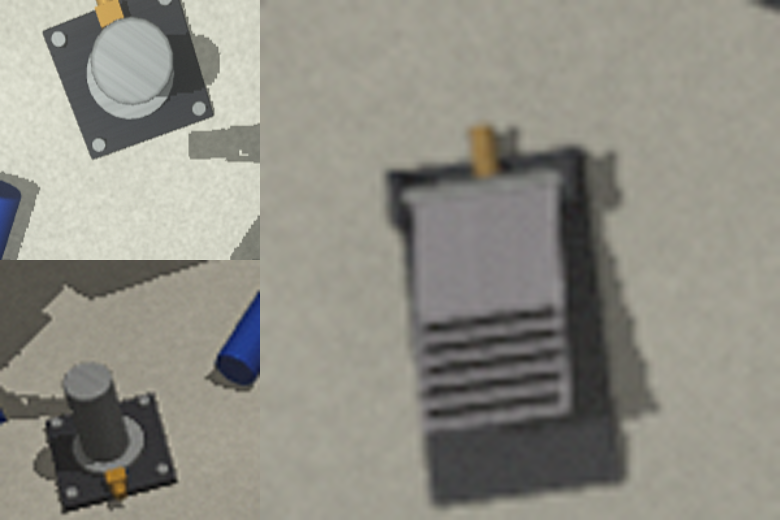

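The tube stands upright on the dark stand. Its cap is at scene (179,199) against a predicted (177,198). The pedal's ribbed free end faces the robot, at the bottom of the plate in the top view. I'll compute the toe.

Run:
```python
from h import *
T=get_image("top");k=520/85
f=lambda x,y,z:onz(T,(x-260)/k+165,y/k+165,z)
c=[f(x,y,10) for x,y in((388,172),(580,150),(625,480),(435,505))]
o=np.mean(c,0);a=c[0]+c[1]-c[2]-c[3];yaw=np.arctan2(a[1],a[0]);u=np.array([np.cos(yaw),np.sin(yaw)])
print("base",o,"yaw",yaw)
print("free end",(f(425,425,80)+f(572,412,80))/2,"pred",o[:2]+u*(70-127))
toe=o[:2]+u*(70-103);print("toe",toe,"down toe",o[:2]+u*(70-107))
to(toe[0],toe[1],160,yaw)
print(proj(T,[571.2,-295.3,132]))
```

```text
base [566.88802343 282.96099798  10.        ] yaw 0.1285523418934678
free end [511.9809544  275.80760155  80.        ] pred [510.35835775 275.65367979]
toe [534.16032225 278.73044535] down toe [530.19332817 278.21765109]
shift [  4.02 -57.38   3.25] twist -0.12955815502397153
(np.float64(393.3437957154531), np.float64(206.2779688514112))
```

>>> drive_tool --plan '[[[0,-3,0,0],[0,-7,0,0],[0,-12,0,-0.03],[1,-17,0,-0.06],[1.5,-22,0,-0.1],[2,-27,0,-0.13],[2.5,-32,0,-0.13],[3,-37,0,-0.13],[3.5,-42,0,-0.13],[4,-47,0,-0.13],[4,-51,1,-0.13],[4,-54,2,-0.13],[4,-56.5,3,-0.13],[3.9,-57.4,4,-0.13],[3.9,-57.4,5,-0.13],[3.9,-57.4,6,-0.13],[3.9,-57.4,6,-0.13]]]' --grip 1

```text
t: 23.45
tool_pos: [531.2, 278.0, 131.2]
tool_rot: [3.141, 0.002, 0.128]
contact_force: [-0.9, -0.5, 0.3]
gripper_width: 0.2
grip_force: 0.0
```

Run:
```python
from h import *
st();to(533,278.5,40,0.1286)
d=get_image("wrist");g=d["pixels"];cv2.imwrite("pics/p.png",g)
print("toe",proj(d,[534.2,278.7,73]),"corners",[np.round(proj(d,p)) for p in([512,275.8+37,80],[512,275.8-37,80])])
```

```text
23.45 tq [-0.024 -0.034  0.019] F [-0.9 -0.5  0.3] 0.21499917271139327 0.0 [531.2 278.  131.2]
shift [ 0.2  -0.04  9.12] twist -0.0009280349598891902
toe (np.float64(278.9725401392291), np.float64(210.87627156096244)) corners [array([234., 234.]), array([323., 245.])]
```

>>> drive_tool --plan '[[[0.2,0,3,0],[0.2,0,6,0],[0.2,0,8,0],[0.2,0,9,0],[0.2,0,9.5,0],[0.2,0,9.5,0]]]'

```text
t: 24.25
tool_pos: [534.5, 279.7, 37.9]
tool_rot: [-3.141, -0.001, 0.129]
contact_force: [-0.5, 0.7, 0.2]
gripper_width: 0.0
grip_force: 0.0
```

>>> drive_tool --plan '[[[0,0,0.5,0],[-0.1,0,1,0],[-0.1,0,1.5,0],[-0.2,0,2,0],[-0.2,0,2.3,0]]]'

```text
t: 24.88
tool_pos: [530.8, 279.4, 14.4]
tool_rot: [-3.141, 0.001, 0.129]
contact_force: [-3.5, 1.1, 7.7]
gripper_width: -0.2
grip_force: 3.2
```

>>> drive_tool --plan '[[[0,0,0.4,0],[0,0,0.8,0],[0,0,1.1,0],[0,0,1.1,0]]]'

```text
t: 25.38
tool_pos: [529.9, 279.3, 3.4]
tool_rot: [-3.141, 0.003, 0.129]
contact_force: [-4.2, 0.5, 8.3]
gripper_width: -0.0
grip_force: 4.0
```

>>> drive_tool --plan '[[[0,0,0.3,0],[0,0,0.6,0],[0,0,0.6,0]]]'

```text
t: 25.75
tool_pos: [530.0, 279.4, 1.2]
tool_rot: [-3.141, 0.001, 0.129]
contact_force: [-10.7, -2.6, 31.9]
gripper_width: 0.1
grip_force: 15.7
```

That is the stop. I'll ease off slightly, hold, then release upward.

>>> drive_tool --plan '[[[0,0,-0.1,0],[0,0,-0.15,0],[0,0,-0.15,0],[0,0,-0.15,0],[0,0,-0.15,0],[0,0,-0.15,0],[0,0,-0.15,0],[0,0,-0.15,0],[0,0,-0.15,0],[0,0,-0.15,0],[0,0,-0.15,0],[0,0,-0.15,0]]]'

```text
t: 27.25
tool_pos: [530.0, 279.3, 1.5]
tool_rot: [-3.141, 0.002, 0.129]
contact_force: [-8.8, -1.3, 24.1]
gripper_width: -0.4
grip_force: 11.6
```

>>> drive_tool --plan '[[[0,0,-1,0],[0,0,-2,0],[0,0,-3.5,0],[0,0,-6,0],[0,0,-10,0],[0,0,-14,0],[0,0,-14,0]]]'

```text
t: 28.12
tool_pos: [533.9, 280.3, 142.3]
tool_rot: [-3.14, -0.006, 0.129]
contact_force: [0.7, 0.1, -0.7]
gripper_width: -0.1
grip_force: 0.0
```

Run:
```python
from h import *
st()
s=get_image("scene");g=s["pixels"]
x0,y0=proj(s,[573,-295.3,132]);print("cap",x0,y0)
m=cv2.inRange(cv2.cvtColor(g,6),100,150);b=[(c,cv2.contourArea(c)) for c in cv2.findContours(m[170:240,150:230].copy(),0,2)[0]]
print([(cv2.boundingRect(c),a) for c,a in b if a>15])
old=cv2.imread("pics/scene0.png").astype(int)
df=(np.abs(g.astype(int)-old).max(2)>40).astype(np.uint8)
n,_,stt,ce=cv2.connectedComponentsWithStats(df)
print([(stt[i].tolist()) for i in range(1,n) if stt[i][4]>25])
```

```text
28.125 tq [-0.011  0.03   0.022] F [ 0.7  0.1 -0.7] -0.1358629825742419 0.0 [533.9 280.3 142.3]
cap 177.19883622290146 198.33494132431483
[((28, 41, 19, 22), 88.0), ((40, 0, 10, 8), 26.0), ((19, 0, 29, 39), 235.5)]
[[245, 6, 32, 17, 191], [231, 16, 9, 6, 49], [309, 17, 13, 6, 58], [297, 27, 24, 31, 522], [242, 37, 33, 30, 449], [127, 68, 7, 11, 53], [254, 70, 8, 19, 35], [298, 70, 33, 21, 293], [349, 70, 69, 114, 4067], [242, 96, 15, 7, 59], [307, 99, 4, 11, 29], [232, 105, 15, 21, 107], [81, 116, 202, 106, 5595], [277, 133, 8, 7, 28], [268, 189, 74, 50, 1065], [171, 199, 18, 11, 79], [176, 211, 16, 16, 45], [161, 221, 7, 11, 48]]
```

```bash
python3 -c "
from rig import ctrl
print(ctrl.close_job())"
```

```text
the job is handed in; nothing more can be done
None
```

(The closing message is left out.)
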